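Stand the sediment cones on the free settling pad

TASK

One of the two grey settling pads is taken up by the slide box, so leave that one as it is and use the other: first move the jar off it into the steel drip tray, then take every sediment cone from the steel rack and stand it upright on a white disc of that pad, one to a disc with its foot wholly on the disc, letting go slowly and making sure that it stays still, and never let a cone fall over. When all the cones stand still on their own, press the timer button fully down; do not move the slide box or knock the specimen pot about.

Things in the scene. Friction and masses are not known exactly. Their poses are not given: they have to be found in the camera images.
- cone1: rigid, closed, top-heavy sediment cone, white plastic, 142 mm tall, 0.15-0.26 kg: foot 28 mm across, stem 17 mm, flaring from 30 to 92 mm height to 60 mm; steel lid 64 mm across, its top at 110 mm; round steel knob to grip, 26 mm across, at 110 to 142 mm. Origin: centre of the foot underside, z up its axis. Tips beyond 8 degrees. May be absent (2 to 4 are there); starts upright in a rack pocket
- cone2: rigid, closed, top-heavy sediment cone, white plastic, 142 mm tall, 0.15-0.26 kg: foot 28 mm across, stem 17 mm, flaring from 30 to 92 mm height to 60 mm; steel lid 64 mm across, its top at 110 mm; round steel knob to grip, 26 mm across, at 110 to 142 mm. Origin: centre of the foot underside, z up its axis. Tips beyond 8 degrees. May be absent (2 to 4 are there); starts upright in a rack pocket
- cone3: rigid, closed, top-heavy sediment cone, white plastic, 142 mm tall, 0.15-0.26 kg: foot 28 mm across, stem 17 mm, flaring from 30 to 92 mm height to 60 mm; steel lid 64 mm across, its top at 110 mm; round steel knob to grip, 26 mm across, at 110 to 142 mm. Origin: centre of the foot underside, z up its axis. Tips beyond 8 degrees. May be absent (2 to 4 are there); starts upright in a rack pocket
- cone4: rigid, closed, top-heavy sediment cone, white plastic, 142 mm tall, 0.15-0.26 kg: foot 28 mm across, stem 17 mm, flaring from 30 to 92 mm height to 60 mm; steel lid 64 mm across, its top at 110 mm; round steel knob to grip, 26 mm across, at 110 to 142 mm. Origin: centre of the foot underside, z up its axis. Tips beyond 8 degrees. May be absent (2 to 4 are there); starts upright in a rack pocket
- pad_a: settling pad, a fixed grey square slab 170 x 170 mm, top 20 mm above its origin (centre of its underside, on the bench), with four white discs 60 mm across, flush with its top, in a 2 x 2 square of 90 mm pitch. The two pads are alike: one carries the slide box, the other the jar
- pad_a_disc1 (a point): centre of a white disc on top of pad_a
- pad_a_disc2 (a point): centre of a white disc on top of pad_a
- pad_a_disc3 (a point): centre of a white disc on top of pad_a
- pad_a_disc4 (a point): centre of a white disc on top of pad_a
- pad_b: settling pad, a fixed grey square slab 170 x 170 mm, top 20 mm above its origin (centre of its underside, on the bench), with four white discs 60 mm across, flush with its top, in a 2 x 2 square of 90 mm pitch. The two pads are alike: one carries the slide box, the other the jar
- pad_b_disc1 (a point): centre of a white disc on top of pad_b
- pad_b_disc2 (a point): centre of a white disc on top of pad_b
- pad_b_disc3 (a point): centre of a white disc on top of pad_b
- pad_b_disc4 (a point): centre of a white disc on top of pad_b
- rack: fixed open steel rack, 180 x 180 mm, walls 60 mm high and 4 mm thick, one cross-shaped divider making four pockets about 84 mm square, centred about 45 mm either way from its middle. Origin: centre of its underside; its floor is 4 to 5 mm thick
- tray: fixed shallow steel drip tray, 140 x 150 mm, walls 20 mm high and 4 mm thick, floor 4 to 5 mm thick. Origin: centre of its underside
- jar: squat closed jar of amber glass with white lid, 60 mm across, 70 mm tall, about 0.2 kg. Origin: centre of its underside; z up. At the start it stands near the middle of one of the pads
- slide_box: heavy closed white slide box with a blue lid band, 124 x 104 x 62 mm, about 0.9 kg, standing on one of the pads. Origin: centre of its underside. To be left alone
- timer_case: fixed white bench timer, 90 x 75 mm, 75 mm high, with a round dark push button on it and a dark display strip. Origin: centre of its underside
- timer_button_top (a point): centre of the top of the timer's push button, 32 mm across, 97 mm above the bench, in a round black collar; it is pressed straight down
- timer_button (a joint): travel of the timer button in m: 0 up, 0.006 fully down; a spring of about 5 N pushes it up again
- specimen_pot: empty clear plastic specimen pot, 60 mm across, 65 mm tall, bystander. Origin: centre of its underside
Things that resemble listed ones, but are neither listed nor needed, are in the scene too. What is shaped like the jar but blue, purple or yellow is not meant.

How it is judged:
By the outcome, as a careful person would: the job done as asked, in the order asked, and still so for the second after the job is handed in, with the robot touching nothing.
Of cone1, cone2, cone3, cone4 only 2 to 4 are there at a start; the rules pass over those that are not, and their reading is None.
At some moment in a run one of jar may be knocked a few centimetres aside while the robot is not near it.
It also fails if it takes over 210 s, if anything falls off the work surface, if the arm or the gripper's body presses on something with over 40 N, if the wrist force passes 120 N, or if a joint passes its speed limit or range.

ROBOT

A 7-joint arm with a two-finger parallel gripper is mounted at the origin on the work surface. World frame = base frame: x ahead of the robot, y to its left, z up, the work surface at z = 0. Lengths are in m, angles in rad, forces in N, time in s.
With the tool pointing down it reaches from about 0.4 to 0.9 m from the base axis. Payload 5.6 kg.
Tool frame: the origin (TCP) lies at the very end of the fingers, on their centre line; the grasp point (between the pads) lies 19 mm behind it; z points along the fingers, y is the line along which they close (so a half turn about z gives the same grasp; the last joint's range is limited). The gripper opens to 92 mm and grips with 3 to 60 N. Pads are 20 mm wide; open, the fingers measure 128 mm over their backs; the gripper's body (75 mm by 189 mm) begins 69 mm behind the grasp point.
Start: joints at [-1.167, 0.468, -0.012, 1.603, 0.006, 1.071, -0.056], TCP at [0.281, 0.586, 0.177] pointing down, gripper open.
Joint ranges: [-2.53, 2.53], [-0.31, 2.02], [-1.57, 1.55], [0.28, 2.44], [-1.29, 4.43], [0.15, 1.84], [-2.92, 2.92]. Speed limits (rad/s): [2.57, 2.57, 3.14, 3.14, 3.14, 3.14, 3.14].

INTERFACE

Orientations are given as a rotation vector (axis times angle).
In Python, from plant import * gives the robot as it stands. The module is installed in compiled form; this text tells all that it offers.
- The arm moves only by the tool drive_tool, never from a script. Its argument "increments" is a list of rows, each a list of 5 numbers: the shift along the tool's x, y, z in mm, then the turn about the tool's z in rad, then the opening, from 0 (shut) to 1 (fully open). A call has 1 to 12 rows; each row is the pose to reach, as a shift and turn from the pose commanded when the call began, along the tool's axes at that moment; what a row does not reach only later rows make up. A row lasts 1/12 s, in which the tool goes at most 41.7 mm and 7.16 degrees, less where a joint would pass 70% of its speed; a pose out of reach is approached as far as the arm can. A call with a gripper value outside its range is refused whole. The fingers move at their own pace and stop on an object; "newtons" is the grip in N (left out, the last holds). Time passes only in rows, so rows that repeat a pose let the fingers close. It gives the time, the measured TCP pose, the force, the opening and the grip force at its end, in the units of the state.
- get_state(): the state, without advancing time (a new reading comes with each control period).
- camera(name): name is "scene" or "top"; returns a dict with "pixels" (480x640x3 uint8, red, green, blue), "z_map" (480x640 float32, m along the optical axis (not along the pixel's ray), 0 where there is no reading), "K" (3x3 intrinsics, pixels), "k1" (the pictures are not rectified: a ray, as slopes to the right and down, at radius r is drawn at 1 + k1 r^2 times it, then the intrinsics apply), "T" (4x4, takes a point from camera to world coordinates). Camera axes: x right, y down, z forward; pixel columns grow to the right and rows downward; lengths in m; the calibration is good to about 2 mm. A picture is of the moment at which its call begins.
- job_done(): hands the job in; it is judged then, once.
The state is a dict: "time": time; "qpos": joint angles; "joint_velocities": joint speeds; "tau": joint torques, N m; "position": TCP position; "tcp_rot": TCP orientation; "ft_force": force on the tool from outside, world axes, zero at the start; "torque": the same for the moment, N m; "width": finger opening in m; "grasp_force": force on a finger pad.
Only numpy, scipy, OpenCV 4.12 (cv2) and the standard library are available. Lean on these libraries where they do the work, as an engineer would, in place of code of your own. Each camera call takes 0.05 s, during which the arm holds its last target. There are 200 camera calls.

## Working session

There is one attempt and no reset: what is moved stays moved. The work goes in short steps, Python scripts to look and compute and a tool call to move; the robot and the scene stay as the last step left them, time stands still between calls to the robot, and variables do not carry over. Pictures are saved under pics/ and viewed, at most 14 in all, crops included, and the job is handed in when it is done.

Besides the shell and the picture viewer there is one more tool, called after "Request:" by a JSON object that holds its "op" and its "data", one argument or row to a line. drive_tool: Moves the arm, as the interface text tells. Its arguments: {"type":"object","properties":{"increments":{"type":"array"},"newtons":{"type":"number"}},"required":["increments"]}

```bash
mkdir -p pics; cat > h.py <<'E'
from plant import *
import numpy as np, cv2
def shot(n,name=None):
    c=camera(n)
    if name: cv2.imwrite('pics/'+name,c['pixels'][:,:,::-1])
    return c
def ray(c,u,v):
    K=c['K'];d=np.array([(u-K[0,2])/K[0,0],(v-K[1,2])/K[1,1]]);s=d.copy()
    for _ in range(20): s=d/(1+c['k1']*(s@s))
    T=c['T'];return T[:3,3],T[:3,:3]@np.array([s[0],s[1],1])
def onz(c,u,v,z):
    o,d=ray(c,u,v);return o+d*(z-o[2])/d[2]
def cloud(c):
    K=c['K'];v,u=np.mgrid[:480,:640]
    p=cv2.undistortPoints(np.stack([u.ravel(),v.ravel()],1).astype(np.float64)[:,None],K,np.array([c['k1'],0,0,0,0.])).reshape(480,640,2)
    P=np.dstack([p,np.ones((480,640))])*c['z_map'][...,None]
    W=P@c['T'][:3,:3].T+c['T'][:3,3]; W[c['z_map']<=0]=np.nan
    return W
E
python3 - <<'E'
from h import *
for n in ('scene','top'):
    c=shot(n,n+'0.png');print(n,c['K'].tolist(),c['k1'],c['T'].round(3).tolist())
print(get_state())
E
```

```text
scene [[544.8720297195582, 0.0, 313.6199306011099], [0.0, 544.8720297195582, 233.21909477573007], [0.0, 0.0, 1.0]] 0.05146237449648289 [[0.358, 0.576, -0.735, 1.464], [0.933, -0.234, 0.272, -0.297], [-0.015, -0.783, -0.622, 0.802], [0.0, 0.0, 0.0, 1.0]]
top [[472.9057926813744, 0.0, 323.4506221440414], [0.0, 472.9057926813744, 244.30220495209468], [0.0, 0.0, 1.0]] 0.043163649898912644 [[0.012, -0.994, 0.107, 0.5], [-1.0, -0.012, -0.0, -0.015], [0.001, -0.107, -0.994, 1.136], [0.0, 0.0, 0.0, 1.0]]
{'time': 0.1, 'qpos': array([-1.16698577,  0.46828754, -0.01157716,  1.6034875 ,  0.0060298 ,
        1.07140625, -0.05629813]), 'joint_velocities': array([ 7.92456922e-04, -6.63842108e-05,  3.51871076e-05, -1.37741939e-03,
       -6.18290900e-04, -8.66045369e-04, -2.29413429e-05]), 'tau': array([ 8.60147738e-04, -5.21652067e+01, -1.26005473e-02, -2.44370466e+01,
       -5.68177854e-02,  1.40225826e-02,  7.75930812e-05]), 'position': array([0.28070407, 0.58564114, 0.1765549 ]), 'tcp_rot': array([-6.96090537e-01, -3.06330306e+00,  2.42371717e-03]), 'ft_force': array([ 0.6374995 , -0.02966499,  0.43226607]), 'torque': array([ 0.00749312,  0.05174748, -0.01113431]), 'grasp_force': 0.0, 'width': 0.09180572029739721}
```

View pics/scene0.png

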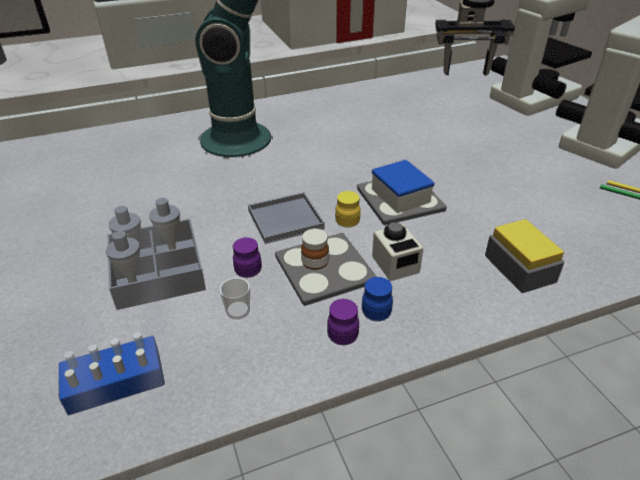

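View pics/top0.png

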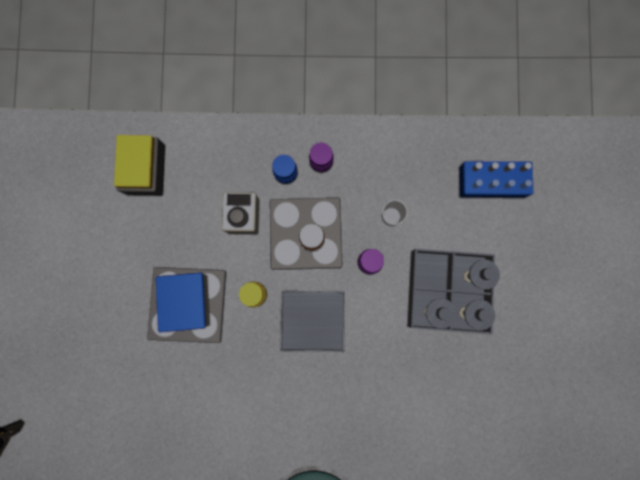

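The scene picture shows the amber jar with its white lid at about (315,248) on the near pad, and the slide box at (402,185) on the other pad. Three cones are in the rack, and the empty tray is at (286,215). In the top view the jar is at (312,236), the tray at (313,320), the cone knobs at about (484,273), (441,313) and (480,314), and the timer button at (237,216). Jar candidates in the top view are white-lidded (312,236), purple (371,261) and (321,157), blue (285,168) and yellow (252,294). Only the first is amber and on a pad.

```bash
cat > m.py <<'E'
from h import *
t=shot('top');s=shot('scene')
W=cloud(t);S=cloud(s)
def fit(c,W,box,zlo,zhi,z):
    u0,u1,v0,v1=box;m=np.zeros((480,640),np.uint8)
    m[v0:v1,u0:u1]=((W[v0:v1,u0:u1,2]>zlo)&(W[v0:v1,u0:u1,2]<zhi))
    n,l,st,ce=cv2.connectedComponentsWithStats(m)
    return [(onz(c,*ce[i],z).round(4)[:2].tolist(),int(st[i,4]),ce[i].round(1).tolist(),round(float(np.median(W[l==i][:,2])),4)) for i in range(1,n) if st[i,4]>15]
E
python3 - <<'E'
from m import *
print('knobs top',fit(t,W,(400,510,240,345),.135,.16,.1465))
print('knobs sc',fit(s,S,(90,210,190,300),.14,.16,.1465))
print('lids',fit(t,W,(400,510,240,345),.105,.125,.1145))
print('jar',fit(t,W,(290,335,215,258),.08,.1,.09), fit(s,S,(290,335,215,280),.085,.1,.09))
hsv=cv2.cvtColor(t['pixels'],cv2.COLOR_RGB2HSV)
m=((hsv[...,1]<40)&(hsv[...,2]>140)).astype(np.uint8)
n,l,st,ce=cv2.connectedComponentsWithStats(m)
for i in range(1,n):
    if st[i,4]>100: print('white',ce[i].round(1),st[i].tolist(),onz(t,*ce[i],.02).round(4)[:2])
# tray / pad / rack outlines
for nm,box,lo,hi,z in (('tray',(270,355,280,360),.012,.03,.02),('rack',(400,510,240,345),.045,.075,.06),('pad',(260,350,190,275),.012,.03,.02),('timer',(215,262,185,240),.06,.085,.075),('btn',(215,262,185,240),.087,.11,.097),('slidebox pad',(140,235,255,350),.01,.03,.02),('sbox',(140,235,255,350),.07,.1,.082)):
    u0,u1,v0,v1=box;w=W[v0:v1,u0:u1,2];yx=np.argwhere((w>lo)&(w<hi))
    r=cv2.minAreaRect(np.array([onz(t,u0+x,v0+y,z)[:2]*1000 for y,x in yx],np.float32));print(nm,len(yx),r)
cv2.imwrite('pics/crop.png',cv2.resize(np.hstack([s['pixels'][200:320,220:420]]),None,fx=3,fy=3,interpolation=2)[:,:,::-1])
E
```

```text
knobs top [([0.5497, -0.3597], 139, [489.0, 273.5], 0.1462), ([0.4661, -0.265], 134, [443.8, 313.5], 0.1468), ([0.465, -0.3475], 136, [484.2, 314.6], 0.1462)]
knobs sc [([0.4724, -0.2684], 102, [161.4, 202.0], 0.1451), ([0.4708, -0.35], 96, [120.7, 210.2], 0.1451), ([0.5567, -0.3623], 119, [118.6, 236.0], 0.1455)]
lids [([0.5498, -0.3584], 539, [483.1, 274.1], 0.1147), ([0.466, -0.2647], 575, [439.9, 312.9], 0.1147), ([0.4647, -0.3462], 558, [478.4, 314.1], 0.1149)]
jar [([0.6316, 0.0127], 442, [311.2, 235.7], 0.0904)] [([0.6363, 0.0101], 347, [314.2, 237.2], 0.0896)]
white [225.7 215.5] [223, 194, 10, 35, 116] [0.6867 0.2188]
white [250.2 214.4] [243, 194, 11, 35, 149] [0.6901 0.1608]
white [285.9 214.2] [274, 203, 24, 24, 439] [0.6916 0.0757]
white [323.7 213.3] [312, 202, 24, 24, 441] [ 0.6948 -0.0146]
white [391.  215.8] [384, 210, 15, 13, 145] [ 0.6905 -0.1752]
white [311.1 235.1] [301, 225, 21, 21, 364] [0.642  0.0149]
white [286.6 251.8] [275, 240, 24, 24, 454] [0.6014 0.0722]
white [326.3 252.5] [313, 240, 24, 23, 350] [ 0.601  -0.0218]
white [212.9 285.2] [208, 274, 11, 23, 175] [0.5208 0.2432]
white [206.9 329.3] [194, 316, 22, 22, 197] [0.4191 0.2529]
tray 484 ((440.95166015625, 9.475959777832031), (137.86849975585938, 149.20323181152344), 0.6332920789718628)
rack 1011 ((514.594482421875, -306.67718505859375), (183.7963409423828, 179.45777893066406), 86.65438842773438)
pad 4444 ((646.5830078125, 28.124252319335938), (169.94529724121094, 168.7529296875), 1.3619648218154907)
timer 997 ((686.9754028320312, 177.57986450195312), (75.59727478027344, 90.44522857666016), 89.54983520507812)
btn 264 ((671.46875, 177.74014282226562), (43.96430969238281, 44.210182189941406), 80.43498992919922)
slidebox pad 2481 ((476.04351806640625, 301.5802001953125), (171.46995544433594, 169.54107666015625), 88.2330551147461)
sbox 2707 ((482.564208984375, 298.2198791503906), (123.6297607421875, 105.95706176757812), 5.38916540145874)
```

View pics/crop.png

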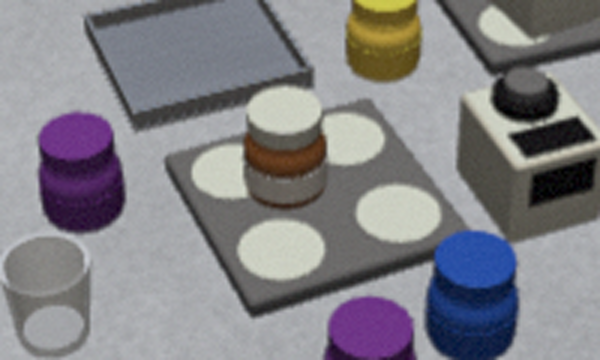

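The crop confirms the amber jar with the white lid at crop (285,150), on the pad without the slide box. The purple, yellow and blue jars are decoys.

```bash
cat >> h.py <<'E'
from scipy.spatial.transform import Rotation as R
def plan(x,y,z,yaw=None):
    "yaw = world angle (deg) of the tool y axis, modulo 180"
    s=get_state();M=R.from_rotvec(s['tcp_rot']).as_matrix()
    d=M.T@(np.array([x,y,z])-s['position'])*1000
    cur=np.degrees(np.arctan2(M[1,1],M[0,1]))
    dy=0 if yaw is None else (yaw-cur+90)%180-90
    print('t',round(s['time'],2),'pos',s['position'].round(4),'yaw',round(cur,1),'w',round(s['width'],4),'q',s['qpos'].round(2),'F',s['ft_force'].round(1),'| inc',d.round(1),'turn',round(-np.radians(dy),3))
E
python3 -c "
from h import *
print(R.from_rotvec(get_state()['tcp_rot']).as_matrix().round(3))
plan(.6316,.0127,.20,90)"
```

```text
[[-0.902  0.432 -0.   ]
 [ 0.432  0.902 -0.001]
 [-0.    -0.001 -1.   ]]
t 0.2 pos [0.2807 0.5858 0.1768] yaw 64.4 w 0.0919 q [-1.17  0.47 -0.01  1.6   0.01  1.07 -0.06] F [-0.8  0.1  0.1] | inc [-564.1 -365.3  -22.8] turn -0.447
```

Request:
{"op": "drive_tool", "data": {
  "increments": [
    [-30,-20,-23,-0.1,1],
    [-64,-41,-23,-0.2,1],
    [-97,-62,-23,-0.3,1],
    [-130,-84,-23,-0.4,1],
    [-163,-105,-23,-0.447,1],
    [-196,-127,-23,-0.447,1],
    [-230,-149,-23,-0.447,1],
    [-263,-170,-23,-0.447,1],
    [-296,-192,-23,-0.447,1],
    [-330,-214,-23,-0.447,1],
    [-363,-235,-23,-0.447,1],
    [-396,-256,-23,-0.447,1]
  ]
}}

```text
time: 1.2
position: [0.528, 0.1823, 0.2005]
tcp_rot: [-0.0, 3.141, 0.0]
ft_force: [0.2, 0.3, 0.3]
width: 0.0921
grasp_force: 0.0
```

```bash
python3 -c "
from h import *
plan(.6316,.0127,.20,90)"
```

```text
t 1.2 pos [0.528  0.1823 0.2005] yaw 90.0 w 0.0921 q [-0.47  0.29  0.1   1.81 -0.03  1.04  1.21] F [0.2 0.3 0.3] | inc [-103.5 -169.6    0.6] turn 0.0
```

```bash
python3 - <<'E'
from m import *
print('jar',fit(t,W,(270,345,195,270),.08,.1,.09))
E
```

```text
jar [([0.6317, 0.0127], 439, [311.2, 235.7], 0.0904)]
```

Request:
{"op": "drive_tool", "data": {
  "increments": [
    [-25,-41,0,0,1],
    [-50,-82,0,0,1],
    [-75,-123,0,0,1],
    [-95,-155,0,0,1],
    [-104,-170,0,0,1],
    [-104,-170,0,0,1]
  ]
}}

```text
time: 1.8
position: [0.6336, 0.006, 0.2001]
tcp_rot: [0.015, 3.14, -0.007]
ft_force: [-1.1, -0.4, -1.1]
width: 0.092
grasp_force: 0.0
```

```bash
python3 - <<'E'
from m import *
plan(.6316,.0127,.04,90)
print('jar',fit(t,W,(270,345,195,270),.08,.1,.09),fit(s,S,(280,350,215,280),.08,.095,.09))
E
```

```text
t 1.9 pos [0.6313 0.0133 0.1997] yaw 89.9 w 0.0916 q [-0.21  0.41  0.18  1.64 -0.08  1.1   1.56] F [-0.1  1.  -0.1] | inc [ -0.4  -0.6 159.7] turn -0.002
jar [] [([0.6395, 0.0086], 396, [314.1, 238.2], 0.0894)]
```

Request:
{"op": "drive_tool", "data": {
  "increments": [
    [0,0,30,0,1],
    [0,0,60,0,1],
    [0,0,90,0,1],
    [0,0,110,0,1],
    [0,0,125,0,1],
    [0,0,140,0,1],
    [0,0,150,0,1],
    [0,0,158,0,1],
    [0,0,158,0,0.5],
    [0,0,158,0,0.5],
    [0,0,158,0,0.5],
    [0,0,158,0,0.5]
  ],
  "newtons": 15
}}

```text
time: 2.9
position: [0.6322, 0.0143, 0.0435]
tcp_rot: [-0.0, 3.14, 0.0]
ft_force: [0.3, -0.4, 0.2]
width: 0.0674
grasp_force: 0.0
```

Request:
{"op": "drive_tool", "data": {
  "increments": [
    [0,0,0,0,0.3],
    [0,0,0,0,0.3],
    [0,0,0,0,0.3]
  ]
}}

```text
time: 3.15
position: [0.6319, 0.014, 0.043]
tcp_rot: [0.0, 3.14, -0.0]
ft_force: [0.3, -0.5, 1.9]
width: 0.0524
grasp_force: 15.0
```

Request:
{"op": "drive_tool", "data": {
  "increments": [
    [0,0,-15,0,0.3],
    [0,0,-35,0,0.3],
    [0,0,-60,0,0.3],
    [0,0,-80,0,0.3],
    [10,0,-80,0,0.3],
    [40,-1,-80,0,0.3],
    [75,-2,-80,0,0.3],
    [110,-3,-80,0,0.3],
    [145,-4,-80,0,0.3],
    [175,-4,-80,0,0.3],
    [191,-4,-80,0,0.3],
    [191,-4,-80,0,0.3]
  ]
}}

```text
time: 4.15
position: [0.4361, 0.0101, 0.122]
tcp_rot: [0.0, -3.138, -0.001]
ft_force: [-0.1, 0.2, -1.9]
width: 0.052
grasp_force: 15.0
```

```bash
python3 - <<'E'
from h import *
s=shot('scene','jar1.png');plan(.441,.0095,.030,90)
cv2.imwrite('pics/jar1.png',cv2.resize(s['pixels'][130:300,180:420],None,fx=2.5,fy=2.5)[:,:,::-1])
E
```

```text
t 4.2 pos [0.439  0.0102 0.1226] yaw 90.0 w 0.053 q [-0.24  0.18  0.16  2.16 -0.04  0.8   1.51] F [ 0.5  0.2 -2. ] | inc [-2.  -0.8 92.5] turn 0.0
```

View pics/jar1.png

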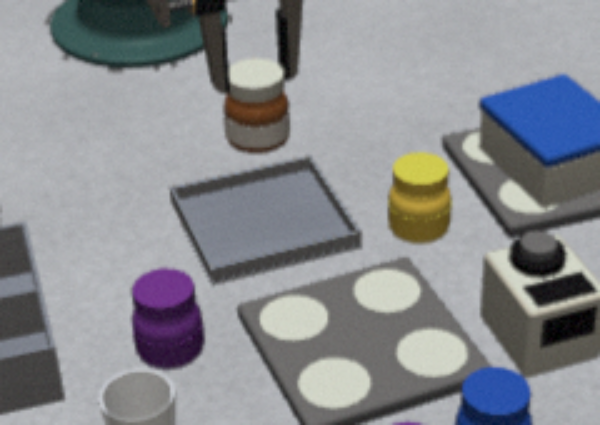

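The picture shows the jar held upright at about (257,105) in the crop, above the tray, and all four discs clear.

Request:
{"op": "drive_tool", "data": {
  "increments": [
    [-1,0,20,0,0.3],
    [-2,0,45,0,0.3],
    [-2,0,65,0,0.3],
    [-2,0,80,0,0.3],
    [-2,0,88,0,0.3],
    [-2,0,92,0,0.3],
    [-2,0,94,0,0.3],
    [-2,0,94,0,0.3],
    [-2,0,95,0,0.3],
    [-2,0,95,0,0.3]
  ]
}}

```text
time: 5.03
position: [0.4431, 0.0103, 0.028]
tcp_rot: [-0.0, 3.14, 0.0]
ft_force: [0.0, -0.0, -2.8]
width: 0.0522
grasp_force: 15.0
```

Request:
{"op": "drive_tool", "data": {
  "increments": [
    [0,0,0,0,0.6],
    [0,0,0,0,0.65],
    [0,0,0,0,0.75],
    [0,0,0,0,0.85],
    [0,0,0,0,0.95],
    [0,0,0,0,0.95],
    [0,0,-20,0,0.95],
    [0,0,-50,0,0.95],
    [0,0,-90,0,0.95],
    [0,0,-130,0,0.95],
    [0,0,-170,0,0.9],
    [0,0,-180,0,0.5]
  ]
}}

```text
time: 6.03
position: [0.4458, 0.0104, 0.2133]
tcp_rot: [0.0, 3.132, 0.003]
ft_force: [1.5, -0.4, 0.3]
width: 0.0778
grasp_force: 0.0
```

```bash
python3 - <<'E'
from h import *
plan(.466,-.265,.21,90);plan(.466,-.265,.21,60)
E
```

```text
t 6.03 pos [0.4458 0.0104 0.2133] yaw 90.0 w 0.0778 q [-0.26  0.06  0.17  2.05 -0.01  1.01  1.49] F [ 1.5 -0.4  0.3] | inc [ -20.2 -275.4    3. ] turn -0.0
t 6.03 pos [0.4458 0.0104 0.2133] yaw 90.0 w 0.0778 q [-0.26  0.06  0.17  2.05 -0.01  1.01  1.49] F [ 1.5 -0.4  0.3] | inc [ -20.2 -275.4    3. ] turn 0.524
```

Request:
{"op": "drive_tool", "data": {
  "increments": [
    [-2,-35,5,0,0.55],
    [-5,-75,10,0,0.55],
    [-8,-115,10,0,0.55],
    [-11,-155,10,0,0.55],
    [-14,-195,10,0,0.55],
    [-17,-235,10,0,0.55],
    [-19,-260,10,0,0.55],
    [-20,-272,10,0,0.55],
    [-20,-275,10,0,0.55],
    [-20,-275,10,0,0.55]
  ]
}}

```text
time: 6.87
position: [0.4619, -0.2653, 0.1966]
tcp_rot: [-0.002, -3.14, -0.0]
ft_force: [-0.3, 0.9, 0.5]
width: 0.0506
grasp_force: 0.0
```

```bash
python3 - <<'E'
from m import *
plan(.466,-.265,.119,90)
print('jar',fit(t,W,(270,355,280,360),.06,.1,.075))
print(fit(s,S,(90,210,190,300),.14,.16,.1465))
cv2.imwrite('pics/g1.png',cv2.resize(s['pixels'][100:320,60:330],None,fx=2.5,fy=2.5)[:,:,::-1])
E
```

```text
t 6.97 pos [ 0.4624 -0.2634  0.1969] yaw 90.1 w 0.0506 q [ 0.12  0.25  0.4   1.89 -0.11  1.02  2.14] F [ 0.9 -0.1 -0.6] | inc [-3.7 -1.7 77.9] turn 0.002
jar [([0.4441, 0.0092], 450, [311.7, 320.6], 0.0745)]
[([0.4722, -0.2685], 101, [161.3, 202.0], 0.145), ([0.4708, -0.3496], 97, [120.9, 210.2], 0.1449), ([0.5563, -0.3624], 116, [118.5, 235.9], 0.1452)]
```

View pics/g1.png

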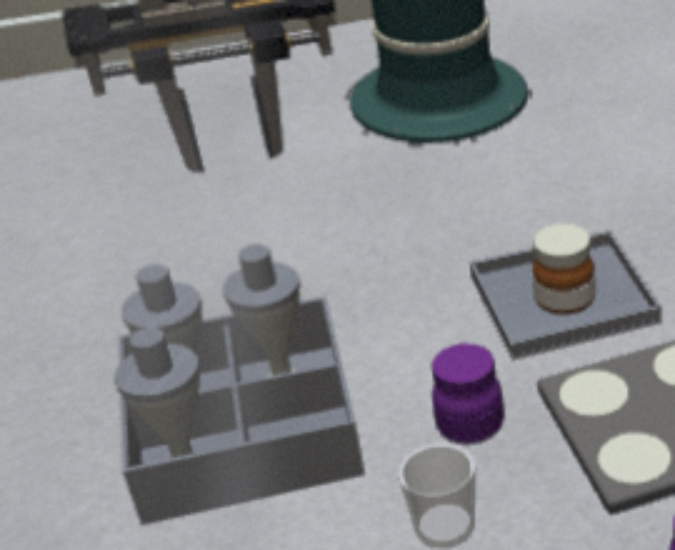

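Jar stands in the tray (crop (563,268)). The gripper is above the first cone, whose knob is at crop (257,265).

Request:
{"op": "drive_tool", "data": {
  "increments": [
    [-3,-1,15,0,0.55],
    [-3,-1,30,0,0.55],
    [-3,-1,45,0,0.55],
    [-3,-1,57,0,0.55],
    [-3,-1,66,0,0.55],
    [-3,-1,72,0,0.55],
    [-3,-1,75,0,0.55],
    [-3,-1,76,0,0.55],
    [-3,-1,76,0,0.55]
  ]
}}

```text
time: 7.72
position: [0.4657, -0.2657, 0.1216]
tcp_rot: [-0.001, 3.141, -0.0]
ft_force: [1.3, -0.2, 0.4]
width: 0.0505
grasp_force: 0.0
```

Request:
{"op": "drive_tool", "data": {
  "increments": [
    [0,0,0,0,0.45],
    [0,0,0,0,0.4],
    [0,0,0,0,0.35],
    [0,0,0,0,0.3],
    [0,0,0,0,0.25],
    [0,0,0,0,0.2],
    [0,0,0,0,0.1],
    [0,0,0,0,0.1],
    [0,0,0,0,0.1]
  ],
  "newtons": 25
}}

```text
time: 8.47
position: [0.4654, -0.2658, 0.1214]
tcp_rot: [-0.0, 3.142, 0.0]
ft_force: [0.7, -0.0, -0.1]
width: 0.009
grasp_force: 0.0
```

```bash
python3 - <<'E'
from m import *
print(fit(s,S,(90,210,190,300),.14,.16,.1465))
a=cv2.resize(s['pixels'][170:310,80:220],None,fx=2.8,fy=2.8);b=cv2.resize(t['pixels'][230:370,390:530],None,fx=2.8,fy=2.8)
cv2.imwrite('pics/g2.png',np.hstack([a,b])[:,:,::-1])
E
```

```text
[([0.4709, -0.2681], 114, [161.4, 201.6], 0.1454), ([0.4711, -0.3502], 99, [120.6, 210.4], 0.1447), ([0.5562, -0.3624], 115, [118.5, 235.8], 0.1453)]
```

View pics/g2.png

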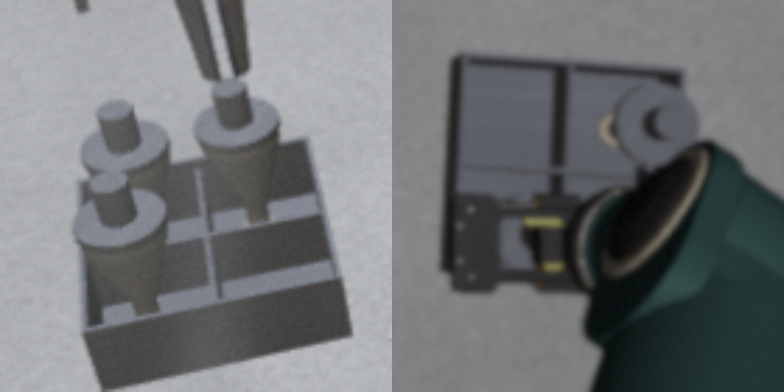

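```bash
python3 - <<'E'
from m import *
plan(.466,-.265,.119,90)
M=S[170:215,140:185].reshape(-1,3)
# points of fingers: z>.12 and above knob exclude
for v in range(172,214,3):
    print(v,[ '%.3f,%.3f,%.3f'%tuple(S[v,u]) if np.isfinite(S[v,u,0]) else '-' for u in range(146,178,5)])
P=np.array([.4654,-.2658,.1214]);T=np.linalg.inv(s['T']);p=T[:3,:3]@P+T[:3,3];print(s['K']@p/p[2])
E
```

```text
t 8.67 pos [ 0.4654 -0.2658  0.1214] yaw 90.0 w 0.009 q [ 0.14  0.35  0.38  1.95 -0.17  0.86  2.19] F [ 0.4  0.  -0. ] | inc [-0.6  0.8  2.4] turn 0.0
172 ['0.477,-0.284,0.226', '0.475,-0.275,0.223', '0.098,-0.253,-0.000', '0.477,-0.256,0.220', '0.474,-0.246,0.216', '0.118,-0.215,0.002', '0.127,-0.203,0.004']
175 ['0.473,-0.285,0.218', '0.478,-0.276,0.218', '0.116,-0.256,0.001', '-', '0.476,-0.248,0.210', '0.135,-0.218,0.003', '0.140,-0.205,0.003']
178 ['0.475,-0.287,0.212', '0.472,-0.277,0.208', '0.134,-0.258,0.002', '0.476,-0.259,0.205', '0.473,-0.249,0.202', '0.146,-0.220,0.000', '0.153,-0.208,0.002']
181 ['0.474,-0.288,0.204', '0.474,-0.279,0.202', '0.148,-0.260,0.001', '0.475,-0.260,0.198', '0.475,-0.250,0.196', '0.157,-0.222,-0.002', '0.164,-0.210,-0.001']
184 ['0.152,-0.287,0.001', '0.472,-0.280,0.194', '0.165,-0.262,0.003', '0.478,-0.261,0.193', '0.477,-0.252,0.190', '0.176,-0.225,0.000', '0.181,-0.213,0.000']
187 ['0.168,-0.289,0.002', '0.477,-0.282,0.190', '0.174,-0.264,-0.000', '0.475,-0.262,0.184', '0.476,-0.253,0.182', '0.185,-0.227,-0.003', '0.194,-0.215,-0.001']
190 ['
[... 607 characters left out ...]
7,-0.000', '0.253,-0.225,0.001']
202 ['0.231,-0.298,-0.003', '0.235,-0.286,-0.004', '0.467,-0.279,0.146', '0.469,-0.269,0.145', '0.476,-0.259,0.147', '0.261,-0.239,0.001', '0.268,-0.227,0.002']
205 ['0.247,-0.300,-0.001', '0.252,-0.288,-0.001', '0.473,-0.280,0.142', '0.479,-0.271,0.144', '0.481,-0.261,0.142', '0.440,-0.249,0.112', '0.276,-0.229,-0.001']
208 ['0.256,-0.302,-0.005', '0.266,-0.290,-0.001', '0.468,-0.282,0.131', '0.481,-0.272,0.138', '0.479,-0.262,0.134', '0.450,-0.251,0.112', '0.461,-0.241,0.116']
211 ['0.271,-0.304,-0.003', '0.446,-0.293,0.112', '0.453,-0.283,0.114', '0.478,-0.273,0.128', '-', '0.465,-0.253,0.114', '0.469,-0.243,0.114']
[164.92560367 209.73566736   1.        ]
```

The crop shows the closed fingers ending just above the knob, at left-crop (222,75). Their depth puts the tips at z≈0.16, while the reported TCP z is 0.121. I'll raise the tool, open the gripper and measure that offset.

Request:
{"op": "drive_tool", "data": {
  "increments": [
    [0,0,-15,0,0.3],
    [0,0,-30,0,0.55],
    [0,0,-50,0,0.55],
    [0,0,-60,0,0.55],
    [0,0,-60,0,0.55],
    [0,0,-60,0,0.55]
  ]
}}

```text
time: 9.17
position: [0.4656, -0.2657, 0.1814]
tcp_rot: [-0.0, 3.141, -0.0]
ft_force: [0.3, 0.5, -0.4]
width: 0.0473
grasp_force: 0.0
```

```bash
python3 - <<'E'
from m import *
plan(.466,-.265,.119,90)
M=S[60:230,60:260].reshape(-1,3);ok=np.isfinite(M[:,0])&(abs(M[:,0]-.466)<.06)&(abs(M[:,1]+.265)<.12)&(M[:,2]>.15)&(M[:,2]<.5)
M=M[ok]
for z in np.arange(.15,.34,.01):
    k=M[(M[:,2]>=z)&(M[:,2]<z+.01)]
    if len(k):print(round(z,2),len(k),'x',k[:,0].min().round(3),k[:,0].max().round(3),'y',np.percentile(k[:,1],[1,25,50,75,99]).round(3))
cv2.imwrite('pics/g3.png',cv2.resize(s['pixels'][60:300,60:260],None,fx=2.5,fy=2.5)[:,:,::-1])
E
```

```text
t 9.27 pos [ 0.4648 -0.2654  0.1804] yaw 90.0 w 0.0503 q [ 0.12  0.28  0.4   1.9  -0.13  0.99  2.15] F [-0.2 -0.4 -0.2] | inc [-1.3  0.3 61.4] turn 0.0
0.21 6 x 0.47 0.473 y [-0.296 -0.294 -0.267 -0.239 -0.234]
0.22 64 x 0.459 0.479 y [-0.304 -0.298 -0.242 -0.236 -0.228]
0.23 64 x 0.46 0.477 y [-0.305 -0.297 -0.241 -0.235 -0.228]
0.24 75 x 0.455 0.479 y [-0.306 -0.298 -0.242 -0.235 -0.227]
0.25 84 x 0.457 0.478 y [-0.306 -0.299 -0.267 -0.235 -0.227]
0.26 72 x 0.459 0.479 y [-0.307 -0.299 -0.292 -0.236 -0.227]
0.27 96 x 0.454 0.479 y [-0.308 -0.301 -0.267 -0.234 -0.225]
0.28 93 x 0.454 0.48 y [-0.309 -0.3   -0.241 -0.234 -0.226]
0.29 80 x 0.458 0.481 y [-0.31  -0.302 -0.238 -0.232 -0.223]
0.3 27 x 0.444 0.496 y [-0.353 -0.327 -0.238 -0.188 -0.181]
0.31 260 x 0.437 0.5 y [-0.352 -0.314 -0.266 -0.22  -0.181]
0.32 462 x 0.436 0.501 y [-0.353 -0.314 -0.272 -0.224 -0.181]
0.33 383 x 0.436 0.499 y [-0.358 -0.31  -0.259 -0.223 -0.175]
0.34 1201 x 0.431 0.5 y [-0.36  -0.332 -0.265 -0.21  -0.174]
```

View pics/g3.png

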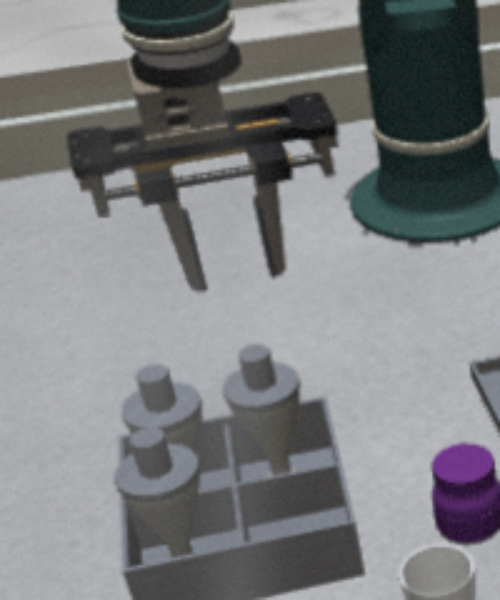

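The fingertips measure z≈0.218 while 0.180 is reported, so the true TCP sits about 37 mm above the reading. x and y agree. I'll correct for that and check again visually.

Request:
{"op": "drive_tool", "data": {
  "increments": [
    [-1,0,15,0,0.55],
    [-1,0,30,0,0.55],
    [-1,0,45,0,0.55],
    [-1,0,58,0,0.55],
    [-1,0,68,0,0.55],
    [-1,0,76,0,0.55],
    [-1,0,83,0,0.55],
    [-1,0,87,0,0.55],
    [-1,0,90,0,0.55],
    [-1,0,90,0,0.55],
    [-1,0,90,0,0.55]
  ]
}}

```text
time: 10.18
position: [0.4667, -0.266, 0.0917]
tcp_rot: [-0.0, 3.141, -0.0]
ft_force: [0.4, -0.4, 0.2]
width: 0.0504
grasp_force: 0.0
```

```bash
python3 - <<'E'
from m import *
plan(.466,-.265,.0825,90)
# near-side finger tip, y>-.246 or < -.286, x near .475
for lo,hi in ((-.31,-.283),(-.248,-.222)):
    M=S[150:230,130:190].reshape(-1,3);k=M[(M[:,1]>lo)&(M[:,1]<hi)&(M[:,0]>.468)&(M[:,0]<.49)&(M[:,2]>.118)&(M[:,2]<.25)]
    print(len(k),np.sort(k[:,2])[:5].round(4),np.median(k,0).round(4))
E
```

```text
t 10.28 pos [ 0.4668 -0.266   0.0919] yaw 90.0 w 0.0505 q [ 0.16  0.4   0.37  1.97 -0.2   0.8   2.21] F [-0.5 -0.8 -0.7] | inc [0.9 1.  9.4] turn 0.0
310 [0.1272 0.1278 0.1293 0.1309 0.1318] [ 0.477  -0.301   0.1816]
309 [0.1292 0.1298 0.1308 0.1308 0.1311] [ 0.4777 -0.2334  0.1818]
```

Request:
{"op": "drive_tool", "data": {
  "increments": [
    [0,0,4,0,0.5],
    [0,0,7,0,0.45],
    [0,0,7,0,0.4],
    [0,0,7,0,0.35],
    [0,0,7,0,0.3],
    [0,0,7,0,0.25],
    [0,0,7,0,0.2],
    [0,0,7,0,0.15],
    [0,0,7,0,0.1],
    [0,0,7,0,0.1]
  ],
  "newtons": 25
}}

```text
time: 11.12
position: [0.4665, -0.266, 0.0844]
tcp_rot: [-0.0, 3.141, -0.0]
ft_force: [-0.5, -1.2, -0.0]
width: 0.0251
grasp_force: 25.0
```

Request:
{"op": "drive_tool", "data": {
  "increments": [
    [0,0,-4,0,0.1],
    [0,0,-12,0,0.1],
    [0,0,-25,0,0.1],
    [0,0,-40,0,0.1],
    [0,0,-57,0,0.1],
    [0,0,-74,0,0.1],
    [0,0,-90,0,0.1],
    [0,0,-103,0,0.1],
    [0,0,-112,0,0.1],
    [0,0,-115,0,0.1],
    [0,0,-115,0,0.1]
  ]
}}

```text
time: 12.03
position: [0.4667, -0.2659, 0.2001]
tcp_rot: [-0.0, 3.14, -0.0]
ft_force: [-0.2, 0.3, -3.0]
width: 0.0252
grasp_force: 25.0
```

Request:
{"op": "drive_tool", "data": {
  "increments": [
    [-4,10,0,0,0.1],
    [-12,30,0,0,0.1],
    [-24,60,0,0,0.1],
    [-38,95,0,0,0.1],
    [-53,132,0,0,0.1],
    [-68,170,0,0,0.1],
    [-83,208,0,0,0.1],
    [-98,245,0,0,0.1],
    [-112,280,0,0,0.1],
    [-124,310,0,0,0.1],
    [-132,330,0,0,0.1],
    [-135,338,0,0,0.1]
  ]
}}

```text
time: 13.03
position: [0.601, 0.0781, 0.1976]
tcp_rot: [0.01, -3.139, -0.003]
ft_force: [-0.2, 1.0, -2.2]
width: 0.0253
grasp_force: 25.0
```

Request:
{"op": "drive_tool", "data": {
  "increments": [
    [0,0,0,0,0.1],
    [0,0,0,0,0.1]
  ]
}}

```text
time: 13.2
position: [0.6005, 0.0713, 0.1984]
tcp_rot: [-0.0, -3.14, 0.002]
ft_force: [-0.7, -0.3, -2.8]
width: 0.0253
grasp_force: 25.0
```

```bash
python3 - <<'E'
from m import *
plan(.6014,.0724,.100,90)
hsv=cv2.cvtColor(t['pixels'],cv2.COLOR_RGB2HSV)
cv2.imwrite('pics/c1.png',cv2.resize(s['pixels'][80:320,180:420],None,fx=2.5,fy=2.5)[:,:,::-1])
E
```

```text
t 13.3 pos [0.6008 0.0698 0.1991] yaw 89.8 w 0.0251 q [-0.35  0.37  0.23  1.71 -0.09  1.07  1.48] F [ 0.3 -0.3 -2.4] | inc [-0.7  2.7 99.1] turn -0.003
```

View pics/c1.png

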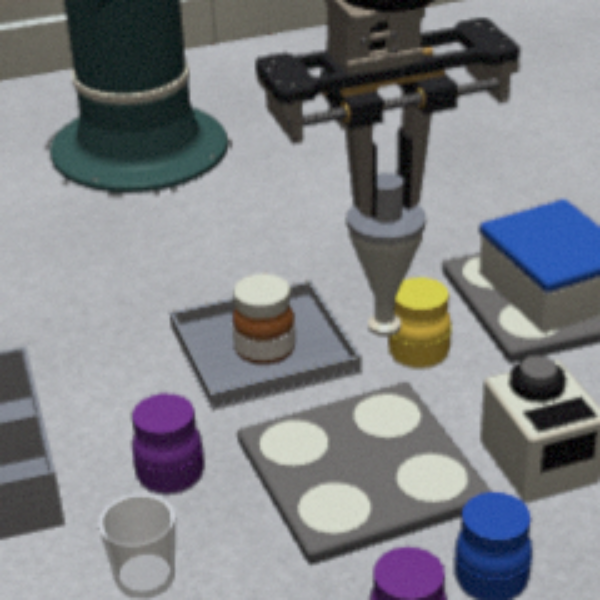

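The cone hangs upright, with its foot at crop (385,325) above the back-right disc. I'll lower it gently.

Request:
{"op": "drive_tool", "data": {
  "increments": [
    [0,1,8,0,0.1],
    [0,2,22,0,0.1],
    [0,2,38,0,0.1],
    [0,2,54,0,0.1],
    [0,2,68,0,0.1],
    [0,2,79,0,0.1],
    [0,2,87,0,0.1],
    [0,2,92,0,0.1],
    [0,2,95,0,0.1],
    [0,2,95,0,0.1],
    [0,2,95,0,0.1]
  ]
}}

```text
time: 14.22
position: [0.6018, 0.0742, 0.1048]
tcp_rot: [-0.0, 3.141, 0.0]
ft_force: [0.1, -1.4, -2.2]
width: 0.0252
grasp_force: 25.0
```

Request:
{"op": "drive_tool", "data": {
  "increments": [
    [0,0,1,0,0.1],
    [0,0,2,0,0.1],
    [0,0,2.5,0,0.1],
    [0,0,3,0,0.1],
    [0,0,3,0,0.1],
    [0,0,3,0,0.1]
  ]
}}

```text
time: 14.72
position: [0.6014, 0.0742, 0.1014]
tcp_rot: [-0.0, 3.142, 0.0]
ft_force: [0.3, 0.5, -2.7]
width: 0.0254
grasp_force: 25.0
```

Request:
{"op": "drive_tool", "data": {
  "increments": [
    [0,0,0.5,0,0.1],
    [0,0,1,0,0.1],
    [0,0,1,0,0.1],
    [0,0,1,0,0.1]
  ]
}}

```text
time: 15.05
position: [0.6015, 0.0742, 0.1005]
tcp_rot: [-0.0, 3.141, 0.0]
ft_force: [-0.4, 0.1, -2.2]
width: 0.0259
grasp_force: 25.0
```

Request:
{"op": "drive_tool", "data": {
  "increments": [
    [0,0,0.5,0,0.1],
    [0,0,0.5,0,0.1],
    [0,0,0.5,0,0.1]
  ]
}}

```text
time: 15.3
position: [0.6018, 0.0742, 0.1004]
tcp_rot: [-0.0, 3.141, 0.0]
ft_force: [0.5, -0.5, 2.5]
width: 0.0255
grasp_force: 25.0
```

Contact is made (Fz went from −2.5 to +2.5). I'll release slowly.

Request:
{"op": "drive_tool", "data": {
  "increments": [
    [0,0,-0.3,0,0.1],
    [0,0,-0.3,0,0.1],
    [0,0,-0.3,0,0.1]
  ],
  "newtons": 6
}}

```text
time: 15.55
position: [0.6016, 0.0741, 0.1004]
tcp_rot: [-0.0, 3.141, -0.0]
ft_force: [-0.4, 0.2, 2.6]
width: 0.0256
grasp_force: 6.0
```

Request:
{"op": "drive_tool", "data": {
  "increments": [
    [0,0,0,0,0.27],
    [0,0,0,0,0.28],
    [0,0,0,0,0.29],
    [0,0,0,0,0.3],
    [0,0,0,0,0.32],
    [0,0,0,0,0.35],
    [0,0,0,0,0.39],
    [0,0,0,0,0.44],
    [0,0,0,0,0.5],
    [0,0,0,0,0.55],
    [0,0,0,0,0.55],
    [0,0,0,0,0.55]
  ]
}}

```text
time: 16.55
position: [0.6014, 0.0742, 0.1002]
tcp_rot: [-0.0, 3.141, 0.0]
ft_force: [-0.5, 0.2, -0.2]
width: 0.0509
grasp_force: 0.0
```

Request:
{"op": "drive_tool", "data": {
  "increments": [
    [0,0,-5,0,0.55],
    [0,0,-12,0,0.55],
    [0,0,-22,0,0.55],
    [0,0,-36,0,0.55],
    [0,0,-52,0,0.55],
    [0,0,-70,0,0.55],
    [0,0,-88,0,0.55],
    [0,0,-105,0,0.55],
    [0,0,-115,0,0.55],
    [0,0,-120,0,0.55],
    [0,0,-120,0,0.55]
  ]
}}

```text
time: 17.47
position: [0.6021, 0.0743, 0.2217]
tcp_rot: [-0.0, 3.139, 0.001]
ft_force: [-0.7, -0.6, -0.2]
width: 0.0508
grasp_force: 0.0
```

```bash
python3 - <<'E'
from m import *
print(fit(s,S,(280,400,150,290),.125,.17,.155))
plan(.55,-.3593,.18,90)
print(fit(t,W,(400,510,240,345),.135,.16,.1465))
cv2.imwrite('pics/c2.png',cv2.resize(s['pixels'][130:310,220:420],None,fx=3,fy=3)[:,:,::-1])
E
```

```text
[([0.631, 0.0593], 545, [335.3, 205.1], 0.1306)]
t 17.57 pos [0.6009 0.0742 0.2197] yaw 90.0 w 0.0506 q [-0.36  0.35  0.23  1.68 -0.09  1.12  1.47] F [ 0.5 -0.5  0.1] | inc [  51.  -433.5   39.8] turn 0.0
[([0.5496, -0.36], 134, [489.1, 273.5], 0.1462), ([0.465, -0.3473], 139, [484.1, 314.6], 0.1466)]
```

View pics/c2.png

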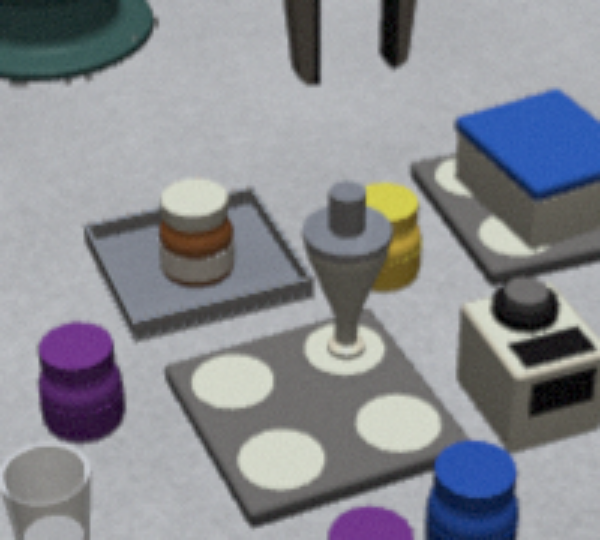

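Cone 1 stands upright in the middle of its disc, foot at crop (346,345). Next is the cone at (0.55,−0.36).

Request:
{"op": "drive_tool", "data": {
  "increments": [
    [2,-15,0,0,0.55],
    [6,-50,0,0,0.55],
    [11,-90,0,0,0.55],
    [15,-130,0,0,0.55],
    [20,-170,0,0,0.55],
    [25,-210,5,0,0.55],
    [30,-250,10,0,0.55],
    [34,-290,15,0,0.55],
    [39,-330,20,0,0.55],
    [44,-370,25,0,0.55],
    [48,-405,30,0,0.55],
    [51,-425,35,0,0.55]
  ]
}}

```text
time: 18.57
position: [0.5468, -0.3571, 0.1839]
tcp_rot: [-0.009, -3.139, 0.003]
ft_force: [0.1, 1.0, 0.6]
width: 0.0505
grasp_force: 0.0
```

Request:
{"op": "drive_tool", "data": {
  "increments": [
    [0,-6,5,0,0.55],
    [0,-9,5,0,0.55],
    [0,-9,5,0,0.55],
    [0,-9,5,0,0.55]
  ]
}}

```text
time: 18.9
position: [0.5512, -0.3578, 0.18]
tcp_rot: [0.004, -3.142, -0.002]
ft_force: [-0.0, -0.2, -0.2]
width: 0.0506
grasp_force: 0.0
```

```bash
python3 - <<'E'
from m import *
plan(.5502,-.360,.0845,90)
print(fit(s,S,(90,210,190,300),.14,.16,.1465))
M=S[100:235,80:180].reshape(-1,3);k=M[(M[:,1]>-.42)&(M[:,1]<-.3)&(M[:,0]>.5)&(M[:,0]<.6)&(M[:,2]>.16)&(M[:,2]<.29)]
print(len(k),np.sort(k[:,2])[:5],np.median(k,0),np.percentile(k[:,1],[2,98]))
E
```

```text
t 19.0 pos [ 0.5515 -0.3577  0.1805] yaw 90.2 w 0.0507 q [ 0.26  0.49  0.38  1.6  -0.2   1.09  2.26] F [ 0.2  0.1 -0.4] | inc [ 1.4 -2.3 96. ] turn 0.003
[([0.471, -0.3497], 98, [120.8, 210.3], 0.1451), ([0.5561, -0.3625], 112, [118.4, 235.8], 0.1455)]
639 [0.21605357 0.21658352 0.21671282 0.21690245 0.21715392] [ 0.56060972 -0.38433768  0.25657842] [-0.39817241 -0.31751495]
```

Request:
{"op": "drive_tool", "data": {
  "increments": [
    [1,-1,12,0,0.55],
    [1,-2,28,0,0.55],
    [1,-2,45,0,0.55],
    [1,-2,60,0,0.55],
    [1,-2,72,0,0.55],
    [1,-2,82,0,0.55],
    [1,-2,89,0,0.55],
    [1,-2,93,0,0.55],
    [1,-2,95,0,0.55],
    [1,-2,96,0,0.55],
    [1,-2,96,0,0.55],
    [1,-2,96,0,0.55]
  ]
}}

```text
time: 20.0
position: [0.5498, -0.3621, 0.0848]
tcp_rot: [-0.0, 3.141, -0.001]
ft_force: [0.5, 0.7, -0.0]
width: 0.0505
grasp_force: 0.0
```

Request:
{"op": "drive_tool", "data": {
  "increments": [
    [0,0,0,0,0.45],
    [0,0,0,0,0.4],
    [0,0,0,0,0.35],
    [0,0,0,0,0.3],
    [0,0,0,0,0.25],
    [0,0,0,0,0.2],
    [0,0,0,0,0.15],
    [0,0,0,0,0.1],
    [0,0,0,0,0.1]
  ],
  "newtons": 25
}}

```text
time: 20.75
position: [0.5496, -0.3618, 0.0843]
tcp_rot: [-0.0, 3.141, 0.0]
ft_force: [-0.7, 0.8, 1.1]
width: 0.0253
grasp_force: 25.0
```

Request:
{"op": "drive_tool", "data": {
  "increments": [
    [0,0,-4,0,0.1],
    [0,0,-12,0,0.1],
    [0,0,-25,0,0.1],
    [0,0,-40,0,0.1],
    [0,0,-57,0,0.1],
    [0,0,-74,0,0.1],
    [0,0,-90,0,0.1],
    [0,0,-103,0,0.1],
    [0,0,-112,0,0.1],
    [0,0,-115,0,0.1],
    [0,0,-115,0,0.1]
  ]
}}

```text
time: 21.67
position: [0.5498, -0.362, 0.2001]
tcp_rot: [-0.0, 3.14, -0.001]
ft_force: [0.8, -0.2, -2.5]
width: 0.0252
grasp_force: 25.0
```

Request:
{"op": "drive_tool", "data": {
  "increments": [
    [-4,10,0,0,0.1],
    [-13,31,0,0,0.1],
    [-26,62,0,0,0.1],
    [-40,96,0,0,0.1],
    [-56,133,0,0,0.1],
    [-71,170,0,0,0.1],
    [-87,208,0,0,0.1],
    [-103,246,0,0,0.1],
    [-118,282,0,0,0.1],
    [-131,313,0,0,0.1],
    [-140,335,0,0,0.1],
    [-145,347,0,0,0.1]
  ]
}}

```text
time: 22.67
position: [0.6945, -0.0083, 0.1973]
tcp_rot: [0.01, -3.139, -0.004]
ft_force: [0.6, -0.1, -1.6]
width: 0.0257
grasp_force: 25.0
```

Request:
{"op": "drive_tool", "data": {
  "increments": [
    [0,0,0,0,0.1],
    [0,0,0,0,0.1],
    [0,0,0,0,0.1]
  ]
}}

```text
time: 22.92
position: [0.6936, -0.0177, 0.1989]
tcp_rot: [-0.005, -3.141, 0.003]
ft_force: [0.3, -0.9, -1.8]
width: 0.0253
grasp_force: 25.0
```

```bash
python3 - <<'E'
from m import *
plan(.6940,-.0146,.105,90)
print('jar',fit(s,S,(240,330,180,260),.065,.09,.075))
print(fit(s,S,(90,210,190,300),.14,.16,.1465))
E
```

```text
t 23.02 pos [ 0.6938 -0.0178  0.1994] yaw 89.8 w 0.0251 q [-0.23  0.53  0.3   1.48 -0.16  1.16  1.67] F [ 0.5 -1.  -2.3] | inc [-0.2  3.3 94.4] turn -0.004
jar [([0.4519, 0.0043], 266, [283.7, 197.0], 0.073), ([0.5925, -0.1226], 254, [247.5, 245.6], 0.0695)]
[([0.4711, -0.3497], 98, [120.8, 210.3], 0.1451)]
```

Request:
{"op": "drive_tool", "data": {
  "increments": [
    [0,1,8,0,0.1],
    [0,1,22,0,0.1],
    [0,1,38,0,0.1],
    [0,1,54,0,0.1],
    [0,1,68,0,0.1],
    [0,1,79,0,0.1],
    [0,1,87,0,0.1],
    [0,1,92,0,0.1],
    [0,1,95,0,0.1],
    [0,1,96.5,0,0.1],
    [0,1,97.5,0,0.1],
    [0,1,97.5,0,0.1]
  ]
}}

```text
time: 24.02
position: [0.6948, -0.0138, 0.1022]
tcp_rot: [-0.0, 3.141, 0.0]
ft_force: [0.1, 0.2, -1.4]
width: 0.0255
grasp_force: 25.0
```

Request:
{"op": "drive_tool", "data": {
  "increments": [
    [0,0,0.5,0,0.1],
    [0,0,1,0,0.1],
    [0,0,1,0,0.1],
    [0,0,1,0,0.1]
  ]
}}

```text
time: 24.35
position: [0.6945, -0.0138, 0.1009]
tcp_rot: [-0.0, 3.141, 0.0]
ft_force: [0.7, 0.3, -1.3]
width: 0.0253
grasp_force: 25.0
```

Request:
{"op": "drive_tool", "data": {
  "increments": [
    [0,0,0.5,0,0.1],
    [0,0,0.5,0,0.1],
    [0,0,0.5,0,0.1]
  ]
}}

```text
time: 24.6
position: [0.6945, -0.0138, 0.1003]
tcp_rot: [-0.0, 3.141, 0.0]
ft_force: [0.0, -0.7, -0.4]
width: 0.0253
grasp_force: 25.0
```

Request:
{"op": "drive_tool", "data": {
  "increments": [
    [0,0,0.3,0,0.1],
    [0,0,0.3,0,0.1],
    [0,0,0.3,0,0.1]
  ]
}}

```text
time: 24.85
position: [0.6947, -0.0138, 0.1003]
tcp_rot: [-0.0, 3.141, 0.0]
ft_force: [0.0, -0.2, 1.4]
width: 0.025
grasp_force: 25.0
```

In contact, so I release slowly.

Request:
{"op": "drive_tool", "data": {
  "increments": [
    [0,0,0,0,0.1],
    [0,0,0,0,0.1],
    [0,0,0,0,0.1]
  ],
  "newtons": 6
}}

```text
time: 25.1
position: [0.6947, -0.0137, 0.1003]
tcp_rot: [-0.0, 3.141, 0.0]
ft_force: [-0.1, 0.4, 3.2]
width: 0.0262
grasp_force: 6.0
```

Request:
{"op": "drive_tool", "data": {
  "increments": [
    [0,0,0,0,0.27],
    [0,0,0,0,0.28],
    [0,0,0,0,0.29],
    [0,0,0,0,0.3],
    [0,0,0,0,0.32],
    [0,0,0,0,0.35],
    [0,0,0,0,0.39],
    [0,0,0,0,0.44],
    [0,0,0,0,0.5],
    [0,0,0,0,0.55],
    [0,0,0,0,0.55],
    [0,0,0,0,0.55]
  ]
}}

```text
time: 26.1
position: [0.6944, -0.0138, 0.0999]
tcp_rot: [-0.0, 3.142, 0.0]
ft_force: [-0.8, 0.4, -0.4]
width: 0.0505
grasp_force: 0.0
```

Request:
{"op": "drive_tool", "data": {
  "increments": [
    [0,0,-5,0,0.55],
    [0,0,-12,0,0.55],
    [0,0,-22,0,0.55],
    [0,0,-36,0,0.55],
    [0,0,-52,0,0.55],
    [0,0,-70,0,0.55],
    [0,0,-88,0,0.55],
    [0,0,-105,0,0.55],
    [0,0,-115,0,0.55],
    [0,0,-120,0,0.55],
    [0,0,-120,0,0.55]
  ]
}}

```text
time: 27.02
position: [0.6952, -0.0138, 0.2219]
tcp_rot: [-0.0, 3.139, 0.0]
ft_force: [0.0, 0.9, 0.5]
width: 0.0505
grasp_force: 0.0
```

```bash
python3 - <<'E'
from m import *
plan(.4656,-.3485,.18,90)
print(fit(t,W,(400,510,240,345),.135,.16,.1465))
cv2.imwrite('pics/c3.png',cv2.resize(s['pixels'][130:310,220:420],None,fx=3,fy=3)[:,:,::-1])
E
```

```text
t 27.12 pos [ 0.694  -0.0138  0.2194] yaw 90.0 w 0.0507 q [-0.23  0.52  0.3   1.45 -0.16  1.2   1.66] F [-0.1 -0.6  0.2] | inc [ 228.4 -334.7   39.6] turn 0.0
[([0.4648, -0.3476], 137, [484.2, 314.7], 0.1462)]
```

View pics/c3.png

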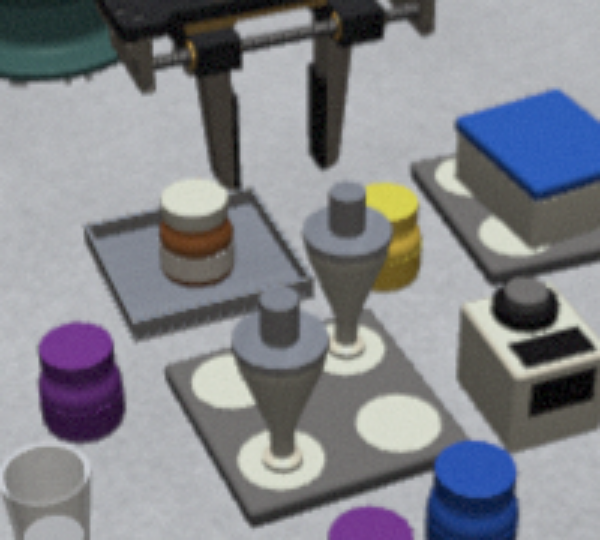

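Both cones stand upright on their discs, feet at crop (346,345) and (283,455). Now the third one.

Request:
{"op": "drive_tool", "data": {
  "increments": [
    [8,-12,0,0,0.55],
    [28,-41,0,0,0.55],
    [50,-73,0,0,0.55],
    [72,-105,0,0,0.55],
    [94,-138,0,0,0.55],
    [116,-170,5,0,0.55],
    [138,-202,10,0,0.55],
    [160,-235,15,0,0.55],
    [182,-267,20,0,0.55],
    [204,-299,25,0,0.55],
    [220,-322,32,0,0.55],
    [228,-335,39,0,0.55]
  ]
}}

```text
time: 28.12
position: [0.4615, -0.3531, 0.1802]
tcp_rot: [-0.01, -3.139, 0.001]
ft_force: [-0.3, -0.6, 0.5]
width: 0.0506
grasp_force: 0.0
```

Request:
{"op": "drive_tool", "data": {
  "increments": [
    [0,0,0,0,0.55],
    [0,0,0,0,0.55],
    [0,0,0,0,0.55],
    [0,0,0,0,0.55]
  ]
}}

```text
time: 28.45
position: [0.4676, -0.3473, 0.1809]
tcp_rot: [-0.004, 3.141, 0.001]
ft_force: [-0.1, -0.6, -0.3]
width: 0.0504
grasp_force: 0.0
```

```bash
python3 - <<'E'
from m import *
plan(.4656,-.3485,.0845,90)
print(fit(s,S,(90,210,190,300),.14,.16,.1465))
E
```

```text
t 28.55 pos [ 0.4675 -0.3475  0.181 ] yaw 90.2 w 0.051 q [ 0.25  0.36  0.42  1.79 -0.17  1.02  2.31] F [-0.2  0.3  0.3] | inc [ 2.  -1.  96.5] turn 0.003
[([0.4714, -0.3498], 101, [120.8, 210.4], 0.1449)]
```

Request:
{"op": "drive_tool", "data": {
  "increments": [
    [0,0,12,0,0.55],
    [0,0,28,0,0.55],
    [0,0,45,0,0.55],
    [0,0,60,0,0.55],
    [0,0,72,0,0.55],
    [0,0,82,0,0.55],
    [0,0,89,0,0.55],
    [0,0,93,0,0.55],
    [0,0,95,0,0.55],
    [0,0,96,0,0.55],
    [0,0,96,0,0.55],
    [0,0,96,0,0.55]
  ]
}}

```text
time: 29.55
position: [0.4668, -0.3491, 0.0854]
tcp_rot: [-0.0, 3.141, -0.001]
ft_force: [-1.2, 0.4, 0.7]
width: 0.0505
grasp_force: 0.0
```

Request:
{"op": "drive_tool", "data": {
  "increments": [
    [0,0,0,0,0.45],
    [0,0,0,0,0.4],
    [0,0,0,0,0.35],
    [0,0,0,0,0.3],
    [0,0,0,0,0.25],
    [0,0,0,0,0.2],
    [0,0,0,0,0.15],
    [0,0,0,0,0.1],
    [0,0,0,0,0.1]
  ],
  "newtons": 25
}}

```text
time: 30.3
position: [0.4666, -0.3489, 0.085]
tcp_rot: [-0.0, 3.141, -0.0]
ft_force: [0.5, -0.1, 1.0]
width: 0.0254
grasp_force: 25.0
```

Request:
{"op": "drive_tool", "data": {
  "increments": [
    [0,0,-4,0,0.1],
    [0,0,-12,0,0.1],
    [0,0,-25,0,0.1],
    [0,0,-40,0,0.1],
    [0,0,-57,0,0.1],
    [0,0,-74,0,0.1],
    [0,0,-90,0,0.1],
    [0,0,-103,0,0.1],
    [0,0,-112,0,0.1],
    [0,0,-115,0,0.1],
    [0,0,-115,0,0.1]
  ]
}}

```text
time: 31.22
position: [0.4668, -0.3491, 0.201]
tcp_rot: [-0.0, 3.14, -0.001]
ft_force: [-0.7, 0.8, -1.4]
width: 0.0255
grasp_force: 25.0
```

Request:
{"op": "drive_tool", "data": {
  "increments": [
    [-4,10,0,0,0.1],
    [-12,30,0,0,0.1],
    [-24,60,0,0,0.1],
    [-38,94,0,0,0.1],
    [-54,131,0,0,0.1],
    [-70,168,0,0,0.1],
    [-86,206,0,0,0.1],
    [-101,242,0,0,0.1],
    [-115,275,0,0,0.1],
    [-127,303,0,0,0.1],
    [-134,322,0,0,0.1],
    [-138,331,0,0,0.1]
  ]
}}

```text
time: 32.22
position: [0.6043, -0.0124, 0.1984]
tcp_rot: [0.009, -3.139, -0.003]
ft_force: [-0.2, -0.6, -2.6]
width: 0.0252
grasp_force: 25.0
```

Request:
{"op": "drive_tool", "data": {
  "increments": [
    [0,0,0,0,0.1],
    [0,0,0,0,0.1],
    [0,0,0,0,0.1]
  ]
}}

```text
time: 32.47
position: [0.6036, -0.02, 0.1996]
tcp_rot: [-0.004, -3.141, 0.002]
ft_force: [-0.1, 0.1, -1.4]
width: 0.0252
grasp_force: 25.0
```

```bash
python3 - <<'E'
from m import *
plan(.604,-.0174,.102,90)
cv2.imwrite('pics/c4.png',cv2.resize(s['pixels'][90:310,200:420],None,fx=2.7,fy=2.7)[:,:,::-1])
E
```

```text
t 32.57 pos [ 0.6039 -0.0201  0.2   ] yaw 89.8 w 0.0259 q [-0.24  0.37  0.28  1.71 -0.11  1.08  1.65] F [-0.1 -0.7 -1. ] | inc [-0.1  2.7 97.9] turn -0.003
```

Request:
{"op": "drive_tool", "data": {
  "increments": [
    [0,0,8,0,0.1],
    [0,0,22,0,0.1],
    [0,0,38,0,0.1],
    [0,0,54,0,0.1],
    [0,0,68,0,0.1],
    [0,0,79,0,0.1],
    [0,0,87,0,0.1],
    [0,0,92,0,0.1],
    [0,0,95,0,0.1],
    [0,0,96.5,0,0.1],
    [0,0,97,0,0.1],
    [0,0,97,0,0.1]
  ]
}}

```text
time: 33.57
position: [0.6048, -0.0178, 0.1034]
tcp_rot: [-0.0, 3.141, 0.0]
ft_force: [-0.2, 0.2, -2.1]
width: 0.0251
grasp_force: 25.0
```

Request:
{"op": "drive_tool", "data": {
  "increments": [
    [0,0,0.5,0,0.1],
    [0,0,1,0,0.1],
    [0,0,1.5,0,0.1],
    [0,0,1.5,0,0.1],
    [0,0,1.5,0,0.1]
  ]
}}

```text
time: 33.98
position: [0.6044, -0.0177, 0.1015]
tcp_rot: [-0.0, 3.141, 0.0]
ft_force: [-0.6, -0.3, -1.9]
width: 0.0254
grasp_force: 25.0
```

Request:
{"op": "drive_tool", "data": {
  "increments": [
    [0,0,0.4,0,0.1],
    [0,0,0.4,0,0.1],
    [0,0,0.4,0,0.1]
  ]
}}

```text
time: 34.23
position: [0.6045, -0.0178, 0.1011]
tcp_rot: [-0.0, 3.141, 0.0]
ft_force: [-0.7, -1.1, -1.7]
width: 0.0254
grasp_force: 25.0
```

Request:
{"op": "drive_tool", "data": {
  "increments": [
    [0,0,0.4,0,0.1],
    [0,0,0.4,0,0.1],
    [0,0,0.4,0,0.1]
  ]
}}

```text
time: 34.48
position: [0.6047, -0.0178, 0.101]
tcp_rot: [-0.0, 3.141, 0.0]
ft_force: [-0.6, 0.1, 1.9]
width: 0.0249
grasp_force: 25.0
```

Request:
{"op": "drive_tool", "data": {
  "increments": [
    [0,0,0.2,0,0.1],
    [0,0,0.2,0,0.1],
    [0,0,0.2,0,0.1]
  ]
}}

```text
time: 34.73
position: [0.6049, -0.0178, 0.101]
tcp_rot: [-0.0, 3.141, 0.0]
ft_force: [-0.1, -0.1, 4.8]
width: 0.0252
grasp_force: 25.0
```

Request:
{"op": "drive_tool", "data": {
  "increments": [
    [0,0,-0.3,0,0.1],
    [0,0,-0.3,0,0.1],
    [0,0,-0.3,0,0.1]
  ],
  "newtons": 6
}}

```text
time: 34.98
position: [0.6047, -0.0178, 0.1009]
tcp_rot: [-0.0, 3.141, -0.0]
ft_force: [-0.2, 0.7, 4.3]
width: 0.0257
grasp_force: 6.0
```

Request:
{"op": "drive_tool", "data": {
  "increments": [
    [0,0,0,0,0.27],
    [0,0,0,0,0.28],
    [0,0,0,0,0.29],
    [0,0,0,0,0.3],
    [0,0,0,0,0.32],
    [0,0,0,0,0.35],
    [0,0,0,0,0.39],
    [0,0,0,0,0.44],
    [0,0,0,0,0.5],
    [0,0,0,0,0.55],
    [0,0,0,0,0.55],
    [0,0,0,0,0.55]
  ]
}}

```text
time: 35.98
position: [0.6044, -0.0178, 0.1007]
tcp_rot: [-0.0, 3.141, 0.0]
ft_force: [0.8, 0.1, -0.8]
width: 0.0502
grasp_force: 0.0
```

Request:
{"op": "drive_tool", "data": {
  "increments": [
    [0,0,-5,0,0.55],
    [0,0,-12,0,0.55],
    [0,0,-22,0,0.55],
    [0,0,-36,0,0.55],
    [0,0,-52,0,0.55],
    [0,0,-70,0,0.55],
    [0,0,-88,0,0.55],
    [0,0,-105,0,0.55],
    [0,0,-115,0,0.55],
    [0,0,-120,0,0.55],
    [0,0,-120,0,0.55]
  ]
}}

```text
time: 36.9
position: [0.6051, -0.0178, 0.2222]
tcp_rot: [-0.0, 3.139, 0.0]
ft_force: [-0.2, 0.0, -0.1]
width: 0.0502
grasp_force: 0.0
```

```bash
python3 - <<'E'
from m import *
plan(.6715,.1777,.16,90)
cv2.imwrite('pics/c5.png',cv2.resize(s['pixels'][110:310,200:420],None,fx=2.7,fy=2.7)[:,:,::-1])
E
```

```text
t 37.0 pos [ 0.604  -0.0178  0.2202] yaw 90.0 w 0.0503 q [-0.25  0.35  0.29  1.69 -0.11  1.12  1.64] F [ 0.7 -0.5  0.8] | inc [-67.6 195.5  60.1] turn 0.0
```

View pics/c5.png

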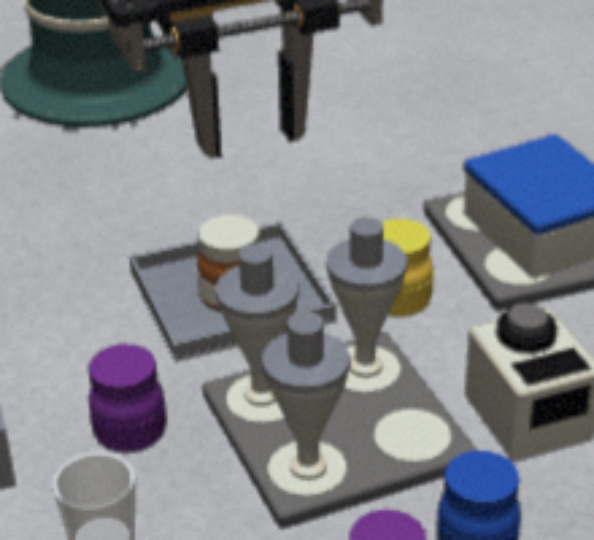

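All three cones stand, feet at crop (262,393), (308,467) and (367,367), with the jar in the tray. Now I measure the button.

```bash
python3 - <<'E'
from m import *
for v in range(204,230,2): print(v,' '.join('%3d:%3.0f'%(t['pixels'][v,u].max(),1000*W[v,u,2]) for u in range(224,252,2)))
for lo in (.080,.090,.0935): print(lo,fit(t,W,(220,256,190,240),lo,.11,.097),fit(s,S,(370,425,215,260),lo,.11,.097))
E
```

```text
204 160: 74 130: 72  77: 78  73: 77  73: 76  65: 74  59: 74  58: 75  63: 76  66: 73  68: 75  67: 78  68: 75 113: 75
206 164: 78 163: 75 156: 73 155: 75 139: 74 104: 77  83: 74  76: 73  98: 74 120: 76 140: 76 142: 78 142: 76 152: 75
208 166: 73 172: 75 169: 74 148: 77 104: 85  63: 90  58: 85  57: 85  59: 84  87: 88 139: 75 167: 75 171: 72 172: 76
210 166: 77 171: 74 150: 74  85: 87  70: 86  89: 99  95: 96  92: 99  76: 98  55: 89  73: 89 141: 73 170: 76 172: 76
212 166: 74 165: 78 106: 88  69: 89  95: 96 104:nan 107: 95 108:100 105: 99  79: 99  55: 88  88: 87 156: 74 172: 76
214 166: 77 151: 75  76: 85  83: 94 104: 95 106: 97 110: 94 112: 97 112: 98  97: 95  56: 88  58: 84 126: 70 171: 73
216 165: 74 142: 76  63: 86  88: 97 105:100 108: 95 112:102 114: 95 115:101 101: 95  55: 88  54: 88 109: 79 170: 77
218 166: 76 143: 70  63: 88  78: 95 104: 98 109: 98 112: 97 115: 95 114: 95  91: 94  52: 87  52: 88 111: 80 169: 75
220 167: 72 154: 77  79: 88  60: 90  90: 95 106: 99 110: 96 111:100 100: 99  64: 97  52: 87  54: 88 124: 79 171: 76
222 167: 76 168: 75 122: 75  59: 85  58: 88  77: 95  85: 96  79: 96  59: 95  53: 87  53: 88  77: 87 153: 78 171: 76
224 167: 75 172: 73 162: 74 116: 87  61: 86  51: 85  50: 85  51: 90  50: 85  52: 83  72: 87 133: 73 169: 77 172: 75
226 169: 75 172: 77 171: 77 163: 73 127: 80  91: 86  70: 84  69: 87  72: 88 101: 84 142: 80 168: 74 173: 76 172: 78
228 159: 81 161: 70 161: 75 161: 77 160: 72 150: 77 143: 74 143: 75 146: 76 155: 76 162: 75 164: 74 165: 75 165: 74
0.08 [([0.6708, 0.1767], 359, [237.4, 217.0], 0.0899)] [([0.6884, 0.1695], 297, [394.6, 231.0], 0.0889)]
0.09 [([0.6728, 0.1786], 168, [236.6, 216.0], 0.0967)] [([0.6788, 0.175], 136, [394.8, 227.8], 0.0961)]
0.0935 [([0.6728, 0.1787], 151, [236.5, 216.1], 0.097)] [([0.6768, 0.1766], 114, [395.1, 227.1], 0.0964)]
```

Request:
{"op": "drive_tool", "data": {
  "increments": [
    [-4,12,0,0,0.3],
    [-14,40,0,0,0],
    [-28,80,0,0,0],
    [-42,120,0,0,0],
    [-55,158,0,0,0],
    [-64,184,0,0,0],
    [-68,196,0,0,0],
    [-68,196,0,0,0],
    [-68,196,0,0,0],
    [-68,196,0,0,0]
  ]
}}

```text
time: 37.93
position: [0.6723, 0.1753, 0.2205]
tcp_rot: [-0.005, -3.141, 0.003]
ft_force: [0.3, -0.0, -1.1]
width: 0.0008
grasp_force: 0.0
```

```bash
python3 - <<'E'
from m import *
M=S[50:250,330:470].reshape(-1,3);k=M[(M[:,1]>.14)&(M[:,1]<.22)&(M[:,0]>.63)&(M[:,0]<.73)&(M[:,2]>.15)&(M[:,2]<.32)]
for z in np.arange(.24,.32,.01):
    q=k[(k[:,2]>=z)&(k[:,2]<z+.01)]
    if len(q): print(round(z,2),len(q),'x max',np.percentile(q[:,0],95).round(4),'y',np.percentile(q[:,1],[3,97]).round(4))
print(np.sort(k[:,2])[:5]); plan(.6715,.1777,.07,90)
E
```

```text
0.25 12 x max 0.683 y [0.1654 0.1806]
0.26 68 x max 0.6834 y [0.1592 0.1836]
0.27 75 x max 0.6838 y [0.1582 0.1856]
0.28 86 x max 0.6836 y [0.1574 0.1868]
0.29 95 x max 0.6837 y [0.1562 0.1869]
0.3 91 x max 0.6827 y [0.1556 0.1886]
0.31 107 x max 0.6835 y [0.1551 0.1894]
[0.25655234 0.25662034 0.25809821 0.25828559 0.25839681]
t 38.03 pos [0.6725 0.1752 0.2211] yaw 89.8 w 0.0005 q [-0.46  0.51  0.23  1.45 -0.12  1.2   1.35] F [ 0.1 -0.5  0.4] | inc [  1.1   2.6 151.1] turn -0.004
```

Request:
{"op": "drive_tool", "data": {
  "increments": [
    [0,1,12,0,0],
    [0,1,30,0,0],
    [0,1,52,0,0],
    [0,1,75,0,0],
    [0,1,97,0,0],
    [0,1,115,0,0],
    [0,1,130,0,0],
    [0,1,140,0,0],
    [0,1,147,0,0],
    [0,1,150,0,0],
    [0,1,152,0,0],
    [0,1,152,0,0]
  ]
}}

```text
time: 39.03
position: [0.6727, 0.1791, 0.069]
tcp_rot: [0.0, 3.141, 0.0]
ft_force: [-0.5, 0.9, 0.4]
width: 0.0005
grasp_force: 0.0
```

Request:
{"op": "drive_tool", "data": {
  "increments": [
    [0,0,3,0,0],
    [0,0,6,0,0],
    [0,0,8,0,0],
    [0,0,10,0,0],
    [0,0,10,0,0],
    [0,0,10,0,0]
  ]
}}

```text
time: 39.53
position: [0.6725, 0.1793, 0.059]
tcp_rot: [-0.0, 3.141, 0.0]
ft_force: [-1.2, 0.6, 2.0]
width: 0.0004
grasp_force: 1.0
```

Request:
{"op": "drive_tool", "data": {
  "increments": [
    [0,0,1,0,0],
    [0,0,2,0,0],
    [0,0,3,0,0],
    [0,0,3.5,0,0],
    [0,0,3.5,0,0],
    [0,0,3.5,0,0]
  ]
}}

```text
time: 40.03
position: [0.6725, 0.1793, 0.0555]
tcp_rot: [-0.0, 3.141, 0.0]
ft_force: [-1.0, 0.7, 4.8]
width: 0.0007
grasp_force: 2.1
```

Request:
{"op": "drive_tool", "data": {
  "increments": [
    [0,0,1,0,0],
    [0,0,1.5,0,0],
    [0,0,1.5,0,0],
    [0,0,1.5,0,0]
  ]
}}

```text
time: 40.37
position: [0.6726, 0.1793, 0.0543]
tcp_rot: [-0.0, 3.141, 0.0]
ft_force: [-1.3, 0.2, 6.6]
width: 0.0006
grasp_force: 3.4
```

Request:
{"op": "drive_tool", "data": {
  "increments": [
    [0,0,0.5,0,0],
    [0,0,1,0,0],
    [0,0,1,0,0],
    [0,0,1,0,0]
  ]
}}

```text
time: 40.7
position: [0.6726, 0.1793, 0.0542]
tcp_rot: [-0.0, 3.141, 0.001]
ft_force: [-3.3, -0.1, 11.0]
width: 0.0007
grasp_force: 5.7
```

Request:
{"op": "drive_tool", "data": {
  "increments": [
    [0,0,0.5,0,0],
    [0,0,0.8,0,0],
    [0,0,0.8,0,0],
    [0,0,0.8,0,0],
    [0,0,0.8,0,0]
  ]
}}

```text
time: 41.12
position: [0.6726, 0.1794, 0.0541]
tcp_rot: [-0.0, 3.141, 0.001]
ft_force: [-5.5, -0.9, 15.4]
width: 0.0002
grasp_force: 7.6
```

Request:
{"op": "drive_tool", "data": {
  "increments": [
    [0,0,-3,0,0],
    [0,0,-8,0,0],
    [0,0,-18,0,0],
    [0,0,-35,0,0],
    [0,0,-60,0,0],
    [0,0,-90,0,0],
    [0,0,-120,0,0],
    [0,0,-145,0,0],
    [0,0,-160,0,0],
    [0,0,-165,0,0],
    [0,0,-165,0,0],
    [0,0,-165,0,0]
  ]
}}

```text
time: 42.12
position: [0.6717, 0.179, 0.2157]
tcp_rot: [0.0, -3.14, 0.001]
ft_force: [0.8, 0.8, 0.3]
width: 0.0006
grasp_force: 0.0
```

```bash
python3 - <<'E'
from m import *
cv2.imwrite('pics/f.png',cv2.resize(s['pixels'][110:310,200:420],None,fx=2.7,fy=2.7)[:,:,::-1]);plan(.67,.18,.2)
E
```

```text
t 42.22 pos [0.6713 0.179  0.2149] yaw 90.0 w 0.0008 q [-0.46  0.52  0.23  1.45 -0.12  1.19  1.35] F [0.  0.  0.4] | inc [ 1.3  1.1 14.9] turn -0.0
```

View pics/f.png

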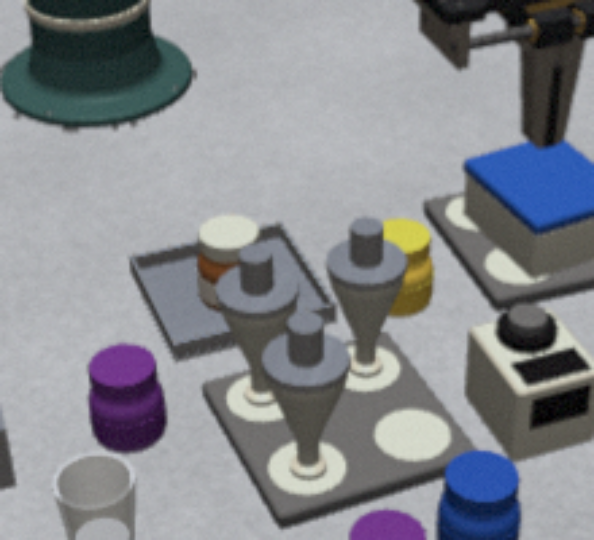

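The final view shows three cones upright on their discs, the jar in the tray, and the slide box and pot where they were. The button went down to its hard stop, and the robot is clear.

```bash
python3 -c "
from plant import *
print(job_done())"
```

```text
the job is handed in; nothing more can be done
None
```

I moved the jar into the drip tray, stood all three cones upright and still on white discs of the free pad, pressed the timer button down to its stop, left the slide box and specimen pot untouched, and handed the job in at about 42 s.

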